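Take the deep bin off its hook and stand it on the balance

TASK

Three small grey bins hang on the hook rack. Lift the deepest one up off its hook, leaving the other two hanging where they are, and set it down gently, standing upright in the middle of the bench balance's square steel pan. Let go of it.

Things in the scene. Friction and masses are not known exactly. Their poses are not given: they have to be found in the camera images.
- deep_bin_mid (a point): Centre (half-way up) of the deepest bin, the one to take: open grey plastic box, pale blank card on its front, 56 mm deep (x), 50 wide (y), 90 high (z up), 90 g, empty. -x faces away from the rack. Side walls full height, front wall 58 mm. A lip behind its rim, 26 wide, reaches 8 mm back and 14 mm down over an upturned steel tongue of the rack: raised more than 14 mm it is free. Tilts up to 3 degrees.
- half_bin: Bin to leave hanging: like the deep bin but 55 mm high. Origin at the centre of its underside, axes as there. The three bins hang in any order on hooks 100 mm apart in a row, rims level, 153 mm above the bench. The fixed rack's white panel stands 16 mm behind the bins' backs, its top 4 mm below the rims.
- flat_bin: Bin to leave hanging: like the deep bin but 40 mm high. Origin at the centre of its underside, axes as there.
- pan (a point): Centre of the upper face of the balance's square steel pan, 130 x 130 mm, 45 mm above the bench, level, z up; it does not give way. The white balance is fixed to the bench; its keys and display lie on the -x side of the pan, lower than the pan.
Not all that is in view belongs to the job. Leave any orange or pink look-alike of the part that bears deep_bin_mid alone.

How it is judged:
By the outcome, as a careful person would: the job done as asked, in the order asked, and still so for the second after the job is handed in, with the robot touching nothing.
It also fails if it takes over 37 s, if anything falls off the work surface, if the arm or the gripper's body presses on something with over 40 N, if the wrist force passes 120 N, or if a joint passes its speed limit or range.

ROBOT

A 6-joint arm with a two-finger parallel gripper is mounted at the origin on a cart in front of the work surface, level with it; the furniture and walls round the work are solid. World frame = base frame: x ahead of the robot, y to its left, z up, the work surface at z = 0. Lengths are in m, angles in rad, forces in N, time in s.
With the tool pointing down it reaches from about 0.375 to 0.75 m from the base axis. Payload 9 kg.
Tool frame: the origin (TCP) lies at the very end of the fingers, on their centre line; the grasp point (between the pads) lies 19 mm behind it; z points along the fingers, y is the line along which they close (so a half turn about z gives the same grasp; the last joint's range is limited). The gripper opens to 85 mm and grips with 20 to 120 N. Pads are 22 mm wide; open, the fingers measure 114 mm over their backs; the gripper's body (76 mm by 85 mm) begins 54 mm behind the grasp point. The pads swing forward as they close: fully open they stand 13 mm farther back than shut.
Start: joints at [-1.485, 0.104, 0.097, 1.564, 0, 1.353], TCP at [0.179, -0.573, 0.231] pointing down, gripper open.
Joint ranges: [-2.99, 2.99], [-0.84, 1.86], [-1.1, 1.16], [-1.84, 2.11], [-1.51, 1.56], [-3.14, 3.14]. Speed limits (rad/s): [2.22, 2.22, 2.57, 3.14, 3.14, 3.14].

INTERFACE

Orientations are given as [roll, pitch, yaw] about the fixed x, y, z axes, in that order (R = Rz(yaw) Ry(pitch) Rx(roll)).
In Python, from rig import env gives the robot as it stands.
- The arm moves only by the tool step_arm, never from a script. Its argument "steps" is a list of rows, each a list of 7 numbers: the shift along the tool's x, y, z in mm, then the turn, a rotation vector about the tool's x, y, z in degrees, then the finger opening in mm, from 0 to 85.4. In form: [[tx, ty, tz, wx, wy, wz, fingers], ...]. A call has 1 to 12 rows; each row is the pose to reach, as a shift and turn from the pose commanded when the call began, along the tool's axes at that moment; what a row does not reach only later rows make up. A row lasts 1/12 s, in which the tool goes at most 41.7 mm and 7.16 degrees, less where a joint would pass 70% of its speed; a pose out of reach is approached as far as the arm can. A call with a gripper value outside its range is refused whole. The fingers move at their own pace and stop on an object; "squeeze" is the grip in N (left out, the last holds). Time passes only in rows, so rows that repeat a pose let the fingers close. It gives the time, the measured TCP pose, the force, the opening and the grip force at its end, in the units of the state.
- env.get_obs(): the state, without advancing time (a new reading comes with each control period).
- env.get_image(name): name is "scene" or "top" or "wrist"; returns a dict with "color" (384x512x3 uint8, red, green, blue), "intrinsics" (3x3 intrinsics, pixels), "xyz" and "orientation" of the camera in the world; the wrist camera has in their place "mount" (4x4, takes a point from camera to tool coordinates, whose origin is the TCP and whose axes are the flange's). Camera axes: x right, y down, z forward; pixel columns grow to the right and rows downward; lengths in m; the calibration is good to about 2 mm. A picture is of the moment at which its call begins: read the wrist's pose just before it. There is no depth.
- env.sign_off(): hands the job in; it is judged then, once.
The state is a dict: "clock": time; "q": joint angles; "qd": joint speeds; "tau": joint torques, N m; "tool_pos": TCP position; "tool_rot": TCP orientation; "ft_force": force on the tool from outside, world axes, zero at the start; "wrist_torque": the same for the moment, N m; "opening": opening from 0.0 (shut) to 1.0 (fully open); "gripper_force": force on a finger pad.
Only numpy, scipy, OpenCV 4.12 (cv2) and the standard library are available. Lean on these libraries where they do the work, as an engineer would, in place of code of your own. Each camera call takes 0.05 s, during which the arm holds its last target. There are 200 camera calls.

## Working session

There is one attempt and no reset: what is moved stays moved. The work goes in short steps, Python scripts to look and compute and a tool call to move; the robot and the scene stay as the last step left them, time stands still between calls to the robot, and variables do not carry over. Pictures are saved under pics/ and viewed, at most 10 in all, crops included, and the job is handed in when it is done.

Besides the shell and the picture viewer there is one more tool, called after "Emit:" as a command line: name --pt "numbers of a row" for each row, then --argument value for the rest. step_arm: Moves the arm, as the interface text tells. Its arguments: {"type":"object","properties":{"steps":{"type":"array"},"squeeze":{"type":"number"}},"required":["steps"]}

```bash
mkdir -p pics; cat > h.py <<'E'
import numpy as np, cv2
from scipy.spatial.transform import Rotation as R
from rig import env
def snap(n,f):
    o=env.get_obs(); im=env.get_image(n)
    cv2.imwrite(f'pics/{f}.png',im['color'][:,:,::-1]); np.save(f'pics/{f}.npy',{**im,'obs':o},allow_pickle=True)
    return im,o
E
python3 - <<'E'
from h import *
for n in ('scene','top'):
    im,o=snap(n,n+'0'); print(n,im['intrinsics'],im['xyz'],im['orientation'])
print(o)
a=cv2.imread('pics/scene0.png');b=cv2.imread('pics/top0.png')
E
```

```text
scene [[469.91498434   0.         255.68389012]
 [  0.         469.91498434 190.1003704 ]
 [  0.           0.           1.        ]] [-0.11915816 -0.57297372  0.63205762] [-2.1651418  -0.02151955 -0.80992852]
top [[492.60747791   0.         258.00016492]
 [  0.         492.60747791 193.41468305]
 [  0.           0.           1.        ]] [ 0.39778888 -0.01237582  1.03679369] [-3.05116874 -0.03960914 -1.55616246]
{'clock': 0.05, 'q': array([-1.48467832e+00,  1.04642872e-01,  9.65194838e-02,  1.56390421e+00,
       -3.04445299e-05,  1.35308852e+00]), 'qd': array([-0.0002405 , -0.00011027, -0.00048727,  0.00061749,  0.00156391,
        0.00044005]), 'tau': array([ 6.21812622e-03, -5.58731425e+01,  5.05201972e+01,  1.37253542e-02,
       -1.84811552e-04, -3.11622932e-05]), 'tool_pos': array([ 0.1794718 , -0.57220115,  0.230583  ]), 'tool_rot': array([-3.14038387e+00, -2.36219622e-04,  3.03825688e-01]), 'ft_force': array([ 0.36310651,  0.29770546, -1.10952046]), 'wrist_torque': array([0.03220994, 0.00813594, 0.02203403]), 'gripper_force': 0.0, 'opening': 0.999324278173099}
```

View pics/scene0.png

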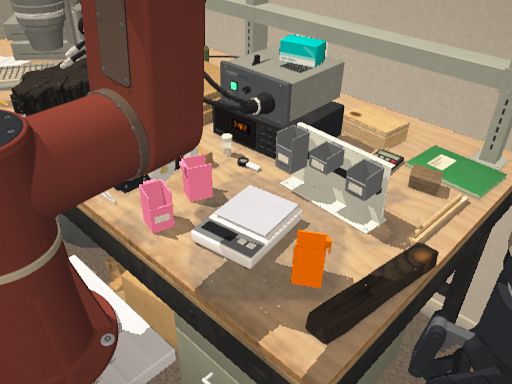

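View pics/top0.png

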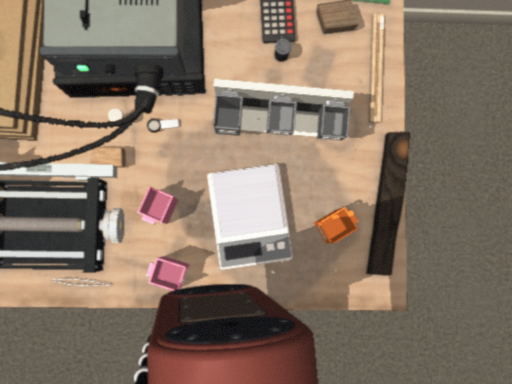

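The deep bin hangs at the left (+y) end of the rack: scene px (292,150), top px (228,113). The balance pan is at top px (248,203), and pink and orange decoys stand around it. Next I enlarge both views.

```bash
python3 - <<'E'
from h import *
a=cv2.imread('pics/scene0.png')[110:190,260:400];b=cv2.imread('pics/top0.png')[70:280,195:365]
a=cv2.resize(a,None,fx=5.6,fy=5.6,interpolation=cv2.INTER_CUBIC)[:, :784]
b=cv2.resize(b,None,fx=4,fy=4,interpolation=cv2.INTER_CUBIC)
cv2.imwrite('pics/c1.png',b[:600]); 
# project checks
for n in('scene','top'):
    d=np.load(f'pics/{n}0.npy',allow_pickle=True).item(); M=R.from_euler('xyz',d['orientation']).as_matrix()
    for p in ([.179,-.573,.231],[.5,0,.045],[.6,0,.153],[.4,-.1,0]):
        c=M.T@(np.array(p)-d['xyz']); c=d['intrinsics']@c; print(n,p,c[:2]/c[2],c[2]>0)
E
```

```text
scene [0.179, -0.573, 0.231] [483.68131244 438.9679335 ] True
scene [0.5, 0, 0.045] [255.38042295 196.5699704 ] True
scene [0.6, 0, 0.153] [287.95482789 137.70025908] True
scene [0.4, -0.1, 0] [256.60588157 255.71040029] True
top [0.179, -0.573, 0.231] [579.93316089 377.82526116] True
top [0.5, 0, 0.045] [233.1942069  187.22485745] True
top [0.6, 0, 0.153] [233.62479117 126.53696499] True
top [0.4, -0.1, 0] [280.13641386 237.63630102] True
```

View pics/c1.png

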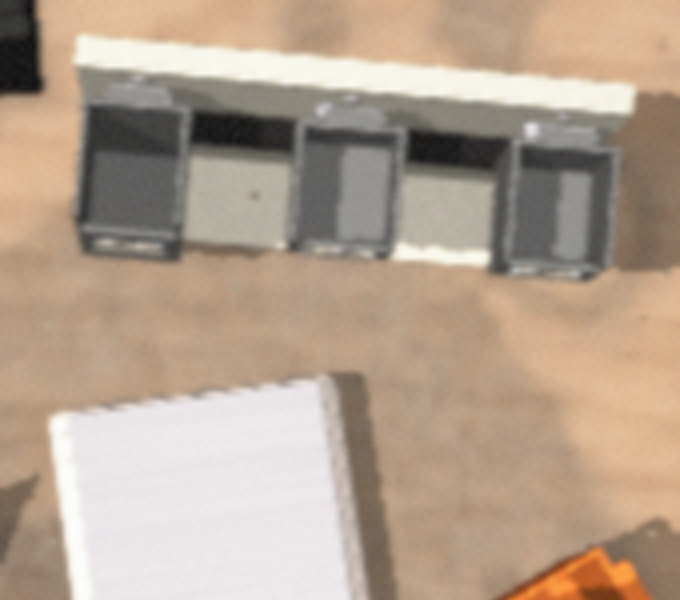

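The crop shows the deep bin's rim corners at full px back (216.3,95.8)/(242.5,97) and front (215,127)/(240.3,128). The pan's back corners are near (211,174) and (276,165).

```bash
cat >> h.py <<'E'
def ray(d,uv,z):
    if 'xyz' in d: M=R.from_euler('xyz',d['orientation']).as_matrix(); C=np.array(d['xyz'])
    else:
        T=np.eye(4); T[:3,:3]=R.from_euler('xyz',d['obs']['tool_rot']).as_matrix(); T[:3,3]=d['obs']['tool_pos']
        T=T@np.array(d['mount']); M=T[:3,:3]; C=T[:3,3]
    uv=np.atleast_2d(np.array(uv,float)); v=np.c_[uv,np.ones(len(uv))]@np.linalg.inv(d['intrinsics']).T@M.T
    return C+v*((z-C[2])/v[:,2])[:,None]
E
python3 - <<'E'
from h import *
d=np.load('pics/top0.npy',allow_pickle=True).item()
c=lambda l:[(195+(x-1.5)/4,70+(y-1.5)/4) for x,y in l]
rim=ray(d,c([(85,103),(190,108),(181,231),(80,227)]),.153); print('rim',rim.round(4),rim.mean(0))
cen=ray(d,c([(137,104),(351,125),(565,146)]),.153);print('backs',cen.round(4),np.linalg.norm(np.diff(cen,axis=0),axis=1))
pn=ray(d,c([(78,45),(633,95)]),.149); v=pn[1]-pn[0]; print('panel',pn,np.degrees(np.arctan2(v[0],-v[1])))
im=d['color'].astype(int)
print([im[y,x] for y,x in((200,245),(225,250),(180,210),(215,214),(255,225),(237,250))])
hsv=cv2.cvtColor(d['color'],cv2.COLOR_RGB2HSV)
m=((im[:,:,2]>=im[:,:,0]+1)&(im[:,:,0]>190)).astype(np.uint8)
m[:155]=0;m[280:]=0;m[:,:200]=0;m[:,300:]=0
m=cv2.morphologyEx(m,cv2.MORPH_OPEN,np.ones((3,3)))
cs=max(cv2.findContours(m,0,1)[0],key=cv2.contourArea); r=cv2.minAreaRect(cs)
b=cv2.boxPoints(r); P=ray(d,b,.045); print('pan',b,P.round(4),P.mean(0),np.linalg.norm(np.diff(P,axis=0),axis=1))
E
```

```text
rim [[ 0.6572  0.0335  0.153 ]
 [ 0.6561 -0.0145  0.153 ]
 [ 0.5987 -0.0114  0.153 ]
 [ 0.5995  0.0345  0.153 ]] [0.62787091 0.01053824 0.153     ]
backs [[ 0.6573  0.0098  0.153 ]
 [ 0.6501 -0.0885  0.153 ]
 [ 0.6427 -0.1876  0.153 ]] [0.09860376 0.09928059]
panel [[ 0.68558486  0.03756944  0.149     ]
 [ 0.66884401 -0.22017675  0.149     ]] -3.7161934480260244
[array([234, 229, 232]), array([236, 232, 235]), array([251, 251, 247]), array([251, 250, 246]), array([90, 88, 87]), array([247, 248, 243])]Traceback (most recent call last):
  File "<stdin>", line 13, in <module>
ValueError: max() iterable argument is empty
```

```bash
python3 - <<'E'
from h import *
d=np.load('pics/top0.npy',allow_pickle=True).item()
im=d['color'].astype(int)
m=((im[:,:,2]>=im[:,:,1]+1)&(im[:,:,0]>190)).astype(np.uint8)
m[:155]=0;m[280:]=0;m[:,:200]=0;m[:,300:]=0
m=cv2.morphologyEx(m,cv2.MORPH_CLOSE,np.ones((3,3)));m=cv2.morphologyEx(m,cv2.MORPH_OPEN,np.ones((3,3)))
cs=max(cv2.findContours(m,0,1)[0],key=cv2.contourArea); r=cv2.minAreaRect(cs)
b=cv2.boxPoints(r); P=ray(d,b,.045); print('pan',b,P.round(4),P.mean(0),np.linalg.norm(np.diff(P,axis=0),axis=1))
o=env.get_obs(); print(o['tool_pos'],o['tool_rot'])
E
```

```text
pan [[211.98001 173.86   ]
 [274.42    164.93999]
 [283.34003 227.37999]
 [220.90002 236.3    ]] [[ 0.5264  0.0434  0.045 ]
 [ 0.5472 -0.083   0.045 ]
 [ 0.4206 -0.1024  0.045 ]
 [ 0.4008  0.0227  0.045 ]] [ 0.47373954 -0.02984062  0.045     ] [0.12804852 0.12809565 0.12667784]
[ 0.17947844 -0.57220816  0.23057367] [-3.14037952e+00 -2.57071355e-04  3.03826305e-01]
```

Emit:
step_arm --pt "10 -8 -8 0 0 0 85" --pt "35 -26 -16 0 0 1 85" --pt "62 -46 -24 0 0 2 85" --pt "90 -67 -30 0 0 3.2 85" --pt "118 -88 -30 0 0 4.3 85" --pt "146 -109 -30 0 0 5.4 85" --pt "174 -130 -30 0 0 6.5 85" --pt "202 -151 -30 0 0 7.5 85" --pt "230 -172 -30 0 0 8.6 85" --pt "255 -191 -30 0 0 9.6 85" --pt "275 -206 -30 0 0 10.4 85" --pt "287 -215 -30 0 0 10.7 85"

```text
clock: 1.1
tool_pos: [0.3902, -0.2785, 0.2619]
tool_rot: [3.142, -0.001, 0.118]
ft_force: [-0.3, 0.1, 0.5]
opening: 0.997
gripper_force: 0.0
```

Emit:
step_arm --pt "15 -16 0 0 0 0.7 85" --pt "40 -43 0 0 0 1.8 85" --pt "66 -71 0 0 0 2.9 85" --pt "92 -99 0 0 0 4 85" --pt "118 -127 0 0 0 5.2 85" --pt "144 -155 0 0 0 6.3 85" --pt "170 -184 0 0 0 7.5 85" --pt "195 -211 0 0 0 8.6 85" --pt "216 -233 0 0 0 9.5 85" --pt "232 -250 0 0 0 10.3 85" --pt "242 -261 0 0 0 10.7 85" --pt "242 -261 0 0 0 10.7 85"

```text
clock: 2.1
tool_pos: [0.5994, 0.0091, 0.2612]
tool_rot: [-3.141, 0.0, -0.067]
ft_force: [-0.6, -0.3, -0.3]
opening: 0.991
gripper_force: 0.0
```

```bash
python3 - <<'E'
from h import *
im,o=snap('wrist','w1'); print(im['mount'],im['intrinsics'],o['tool_pos'],o['tool_rot'])
E
```

```text
[[ 1.35692104e-05 -9.64166620e-01 -2.65297435e-01  6.77403388e-02]
 [ 9.99998970e-01 -3.67672492e-04  1.38737391e-03  7.19630846e-04]
 [-1.43520219e-03 -2.65297180e-01  9.64165622e-01 -1.42672908e-01]
 [ 0.00000000e+00  0.00000000e+00  0.00000000e+00  1.00000000e+00]] [[270.13176951   0.         258.83166225]
 [  0.         270.13176951 192.64821324]
 [  0.           0.           1.        ]] [0.59938238 0.00906377 0.26117303] [-3.14086373e+00  4.27996266e-04 -6.70322679e-02]
```

View pics/w1.png

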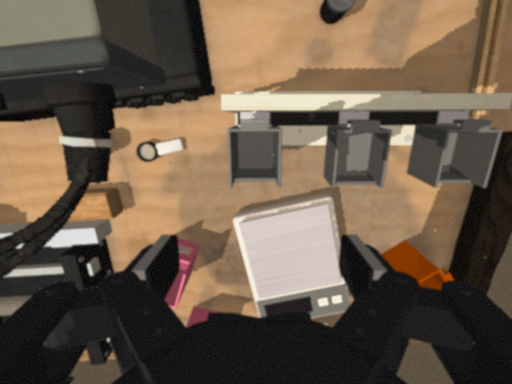

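The wrist view shows the deep bin's rim at about px x 230–281, y 127–184, and the pan's back corners near (237,216) and (330,199). I cast these onto their planes as a check.

```bash
python3 - <<'E'
from h import *
d=np.load('pics/w1.npy',allow_pickle=True).item()
r=ray(d,[(231,127),(280,127),(280,184),(232,184)],.153);print(r.round(4),r.mean(0))
b=ray(d,[(255,127),(361,127),(464,127)],.153);print(b)
print(ray(d,[(222,98),(509,98)],.149))
im=d['color'].astype(int)
m=((im[:,:,2]>=im[:,:,1]+1)&(im[:,:,0]>170)).astype(np.uint8)
m[:190]=0;m[330:]=0;m[:,:225]=0;m[:,350:]=0
m=cv2.morphologyEx(m,cv2.MORPH_CLOSE,np.ones((3,3)));m=cv2.morphologyEx(m,cv2.MORPH_OPEN,np.ones((3,3)))
cs=max(cv2.findContours(m,0,1)[0],key=cv2.contourArea); q=cv2.approxPolyDP(cv2.convexHull(cs),6,True)[:,0]
P=ray(d,q,.045); print(q,P,P.mean(0))
c=cv2.imread('pics/w1.png')[85:225,215:355]; cv2.imwrite('pics/c2.png',cv2.resize(c,None,fx=4.2,fy=4.2,interpolation=cv2.INTER_CUBIC))
E
```

```text
[[ 0.661   0.0291  0.153 ]
 [ 0.658  -0.015   0.153 ]
 [ 0.6052 -0.0126  0.153 ]
 [ 0.6083  0.0331  0.153 ]] [0.63311879 0.00865578 0.153     ]
[[ 0.65955128  0.00748776  0.153     ]
 [ 0.65313998 -0.0880028   0.153     ]
 [ 0.64690683 -0.18084012  0.153     ]]
[[ 0.6864969   0.03514605  0.149     ]
 [ 0.66935011 -0.22050699  0.149     ]]Traceback (most recent call last):
  File "<stdin>", line 10, in <module>
ValueError: max() iterable argument is empty
```

Emit:
step_arm --pt "12 -1 0 0 0 0 72" --pt "24 -2 0 0 0 0 72" --pt "30 -3 5 0 0 0 72" --pt "30 -3 25 0 0 0 72" --pt "30 -3 50 0 0 0 72" --pt "30 -3 75 0 0 0 72" --pt "30 -3 95 0 0 0 72" --pt "30 -3 105 0 0 0 72" --pt "30 -3 105 0 0 0 72"

```text
clock: 2.9
tool_pos: [0.6271, 0.0067, 0.1536]
tool_rot: [-3.141, 0.004, -0.07]
ft_force: [-0.4, -0.2, -0.1]
opening: 0.846
gripper_force: 0.0
```

```bash
python3 - <<'E'
from h import *
im,o=snap('wrist','w2')
snap('scene','s2')
a=cv2.imread('pics/w2.png');b=cv2.imread('pics/s2.png')[90:250,230:430]
cv2.imwrite('pics/c3.png',np.hstack([a[:,60:460],cv2.resize(b,(400,320))[np.clip(np.arange(384),0,319)]]))
E
```

```text
(no output)
```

View pics/c3.png

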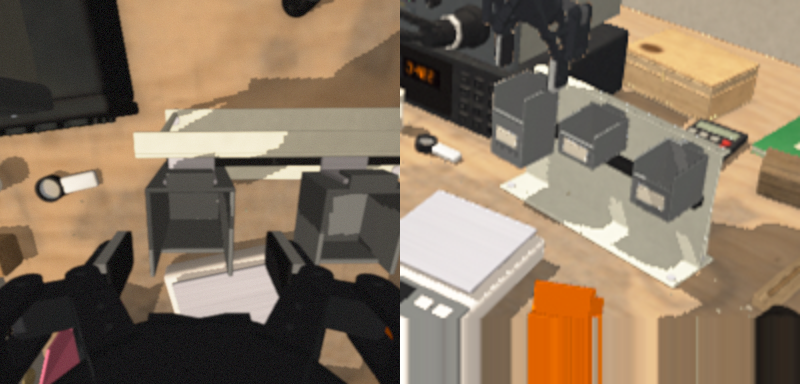

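The fingers straddle the deep bin at full px about 192–325, and the bin's centre is about 7 px left, so roughly 4 mm toward +y. I check the settled pose.

```bash
python3 - <<'E'
from h import *
o=env.get_obs();print(o['tool_pos'],o['tool_rot'],o['opening'],o['ft_force'])
d=np.load('pics/w2.npy',allow_pickle=True).item()
print(d['obs']['tool_pos'])
r=ray(d,[(207,188),(295,188),(291,275),(213,275)],.153);print(r)
E
```

```text
[0.62893713 0.00654269 0.15713045] [ 3.14139327e+00 -3.93388814e-04 -7.00349737e-02] 0.8433076911261302 [ 0.20390008 -0.13066619  0.43319596]
[0.62710526 0.00672733 0.15355253]
[[ 0.65996309  0.0318977   0.153     ]
 [ 0.65657632 -0.01609903  0.153     ]
 [ 0.6027262  -0.01185865  0.153     ]
 [ 0.60604224  0.03487468  0.153     ]]
```

Emit:
step_arm --pt "1 -3.4 6 0 0 0 72" --pt "1 -3.4 16 0 0 0 72" --pt "1 -3.4 28 0 0 0 72" --pt "1 -3.4 38 0 0 0 72" --pt "1 -3.4 44 0 0 0 72" --pt "1 -3.4 46 0 0 0 72" --pt "1 -3.4 46 0 0 0 72" --pt "1 -3.4 46 0 0 0 72"

```text
clock: 3.67
tool_pos: [0.6303, 0.0101, 0.1104]
tool_rot: [3.141, -0.0, -0.07]
ft_force: [-0.1, 0.2, -0.1]
opening: 0.84
gripper_force: 0.0
```

Emit:
step_arm --squeeze 25 --pt "0 0 0 0 0 0 66" --pt "0 0 0 0 0 0 61" --pt "0 0 0 0 0 0 58" --pt "0 0 0 0 0 0 55" --pt "0 0 0 0 0 0 53"

```text
clock: 4.08
tool_pos: [0.6304, 0.0101, 0.1105]
tool_rot: [3.141, -0.0, -0.07]
ft_force: [-0.4, 0.1, -0.8]
opening: 0.622
gripper_force: 0.0
```

Emit:
step_arm --squeeze 25 --pt "0 0 0 0 0 0 50" --pt "0 0 0 0 0 0 48" --pt "0 0 0 0 0 0 46" --pt "0 0 0 0 0 0 44" --pt "0 0 0 0 0 0 42" --pt "0 0 0 0 0 0 40"

```text
clock: 4.58
tool_pos: [0.6303, 0.0102, 0.1105]
tool_rot: [3.142, -0.0, -0.07]
ft_force: [-1.9, 0.7, 3.6]
opening: 0.582
gripper_force: 26.1
```

Emit:
step_arm --pt "0 0 -3 0 0 0 40" --pt "0 0 -8 0 0 0 40" --pt "0 0 -14 0 0 0 40" --pt "0 0 -21 0 0 0 40" --pt "0 0 -28 0 0 0 40" --pt "0 0 -35 0 0 0 40" --pt "0 0 -41 0 0 0 40" --pt "0 0 -45 0 0 0 40" --pt "0 0 -45 0 0 0 40"

```text
clock: 5.33
tool_pos: [0.6305, 0.0101, 0.1565]
tool_rot: [3.141, -0.001, -0.07]
ft_force: [-1.9, 0.5, 0.1]
opening: 0.584
gripper_force: 26.3
```

```bash
python3 - <<'E'
from h import *
im,o=snap('wrist','w3')
snap('scene','s3')
a=cv2.imread('pics/w3.png');b=cv2.imread('pics/s3.png')[90:250,230:430]
cv2.imwrite('pics/c4.png',np.hstack([a[:,60:460],cv2.resize(b,(400,320))[np.clip(np.arange(384),0,319)]]))
print(o)
E
```

```text
{'clock': 5.3333, 'q': array([-1.90922277e-01,  1.94366287e-01,  6.01662858e-02,  1.43577475e+00,
       -1.92068367e-04,  3.02041468e+00]), 'qd': array([-0.00027958,  0.00575748, -0.0199005 , -0.01589838, -0.00047575,
        0.00133184]), 'tau': array([-1.91274513e-01, -5.99372256e+01,  5.12122500e+01, -1.01301536e+00,
        1.11921045e-01, -2.70802493e-02]), 'tool_pos': array([0.6304664 , 0.01008485, 0.15648889]), 'tool_rot': array([ 3.14130268e+00, -7.92328198e-04, -6.97442710e-02]), 'ft_force': array([-1.85527845,  0.46834846,  0.05516264]), 'wrist_torque': array([ 0.02600794,  0.43096941, -0.00585772]), 'gripper_force': 26.265403926372528, 'opening': 0.5842411157973879}
```

View pics/c4.png

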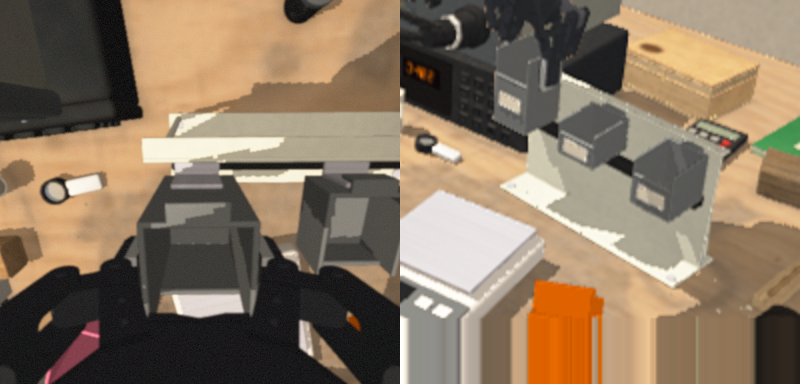

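The bin is off its hook: the wrist view shows its rear rim raised at row ~222, and the neighbours still hang. Next I carry it over the pan and turn it square to the pan.

Emit:
step_arm --pt "-4 1 0 0 0 0 40" --pt "-14 4 0 0 0 0 40" --pt "-30 9 0 0 0 0 40" --pt "-48 15 0 0 0 0 40" --pt "-66 21 0 0 0 -1.5 40" --pt "-84 27 0 0 0 -4 40" --pt "-102 33 0 0 0 -6.5 40" --pt "-120 39 0 0 0 -9 40" --pt "-136 45 4 0 0 -11 40" --pt "-147 49 10 0 0 -12.5 40" --pt "-152 50.5 18 0 0 -13 40" --pt "-153 51 26 0 0 -13 40"

```text
clock: 6.43
tool_pos: [0.4733, -0.0303, 0.1288]
tool_rot: [3.141, -0.0, 0.157]
ft_force: [0.1, -0.3, -0.9]
opening: 0.58
gripper_force: 26.2
```

Emit:
step_arm --pt "0 0 2 0 0 0 40" --pt "0 0 4 0 0 0 40" --pt "0 0 6 0 0 0 40" --pt "0 0 6 0 0 0 40" --pt "0 0 6 0 0 0 40"

```text
clock: 6.85
tool_pos: [0.4744, -0.03, 0.1234]
tool_rot: [3.142, 0.0, 0.157]
ft_force: [-0.1, 0.8, -1.1]
opening: 0.581
gripper_force: 26.2
```

```bash
python3 - <<'E'
from h import *
im,o=snap('top','t4'); snap('scene','s4'); im,o=snap('wrist','w4')
a=cv2.imread('pics/w4.png');b=cv2.imread('pics/s4.png')[120:280,190:390]
print(o['tool_pos'],o['tool_rot'],o['ft_force'])
cv2.imwrite('pics/c5.png',np.vstack([np.hstack([a[84:,60:460],cv2.resize(b,(400,320))[np.clip(np.arange(300),0,319)]]),cv2.resize(cv2.imread('pics/t4.png')[70:270,100:366],None,fx=1.5,fy=1.5)[:,np.clip(np.arange(800),0,398)]]))
E
```

```text
[ 0.47439582 -0.03005675  0.12354377] [ 3.14136200e+00 -2.87481435e-04  1.57343392e-01] [-0.37849202  1.22980785 -1.04645798]
```

View pics/c5.png

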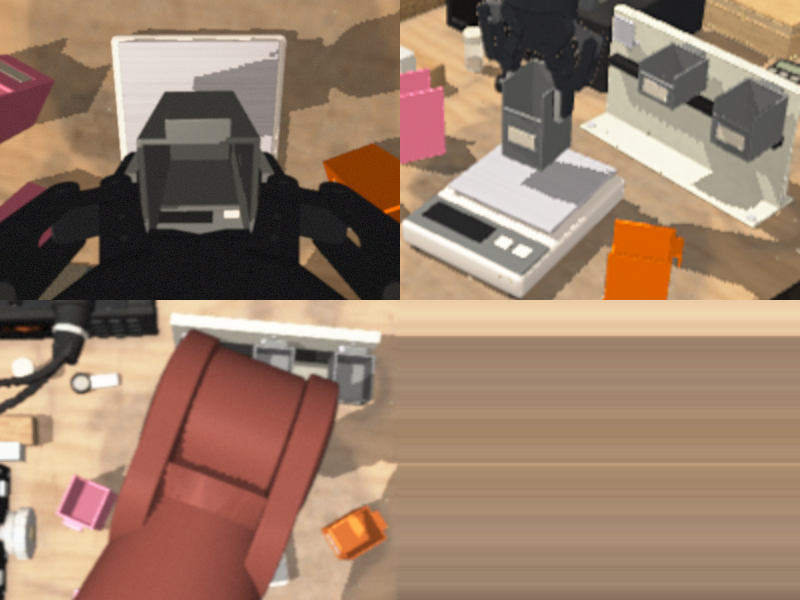

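The bin is over the pan, square to it and laterally centred. The neighbours are unmoved. I now descend with force checks.

Emit:
step_arm --pt "0 0 4 0 0 0 40" --pt "0 0 9 0 0 0 40" --pt "0 0 15 0 0 0 40" --pt "0 0 20 0 0 0 40" --pt "0 0 24 0 0 0 40" --pt "0 0 25.5 0 0 0 40" --pt "0 0 26 0 0 0 40" --pt "0 0 26 0 0 0 40"

```text
clock: 7.67
tool_pos: [0.474, -0.0301, 0.0972]
tool_rot: [3.142, 0.0, 0.157]
ft_force: [0.6, 0.0, -1.0]
opening: 0.585
gripper_force: 26.2
```

Emit:
step_arm --pt "0 0 0.7 0 0 0 40" --pt "0 0 1.4 0 0 0 40" --pt "0 0 2 0 0 0 40" --pt "0 0 2 0 0 0 40"

```text
clock: 8.0
tool_pos: [0.4741, -0.0301, 0.0953]
tool_rot: [3.141, -0.0, 0.157]
ft_force: [-0.7, -0.1, -0.7]
opening: 0.579
gripper_force: 26.2
```

Emit:
step_arm --pt "0 0 0.4 0 0 0 40" --pt "0 0 0.8 0 0 0 40" --pt "0 0 1.2 0 0 0 40" --pt "0 0 1.2 0 0 0 40"

```text
clock: 8.33
tool_pos: [0.4741, -0.0301, 0.094]
tool_rot: [3.142, 0.0, 0.157]
ft_force: [0.2, -0.1, -0.9]
opening: 0.583
gripper_force: 26.2
```

Emit:
step_arm --pt "0 0 0.4 0 0 0 40" --pt "0 0 0.8 0 0 0 40" --pt "0 0 0.8 0 0 0 40"

```text
clock: 8.58
tool_pos: [0.4741, -0.0301, 0.0932]
tool_rot: [3.142, 0.0, 0.157]
ft_force: [0.3, 0.1, -1.4]
opening: 0.584
gripper_force: 26.2
```

Emit:
step_arm --pt "0 0 0.4 0 0 0 40" --pt "0 0 0.8 0 0 0 40" --pt "0 0 0.8 0 0 0 40"

```text
clock: 8.83
tool_pos: [0.4743, -0.0301, 0.093]
tool_rot: [3.141, -0.001, 0.157]
ft_force: [-1.2, 0.7, 3.9]
opening: 0.582
gripper_force: 26.7
```

Contact shows as a +5 N rise at TCP z 0.093, close to the expected 0.0925. I release slowly.

Emit:
step_arm --squeeze 20 --pt "0 0 0 0 0 0 49" --pt "0 0 0 0 0 0 50" --pt "0 0 0 0 0 0 51" --pt "0 0 0 0 0 0 53" --pt "0 0 0 0 0 0 56" --pt "0 0 0 0 0 0 60" --pt "0 0 0 0 0 0 65" --pt "0 0 0 0 0 0 70" --pt "0 0 0 0 0 0 72" --pt "0 0 0 0 0 0 72"

```text
clock: 9.67
tool_pos: [0.4741, -0.0301, 0.0925]
tool_rot: [3.142, 0.0, 0.157]
ft_force: [0.3, 0.1, 0.4]
opening: 0.843
gripper_force: 0.0
```

```bash
python3 - <<'E'
from h import *
snap('scene','s5'); im,o=snap('wrist','w5')
a=cv2.imread('pics/w5.png');b=cv2.imread('pics/s5.png')[120:280,190:390]
print(o['tool_pos'],o['ft_force'],o['gripper_force'],o['opening'])
cv2.imwrite('pics/c6.png',np.hstack([a[84:,60:460],cv2.resize(b,(400,320))[np.clip(np.arange(300),0,319)]]))
E
```

```text
[ 0.47408496 -0.03006928  0.09246175] [-0.53669631  0.88108609  0.39829568] 0.0 0.8458468911015163
```

View pics/c6.png

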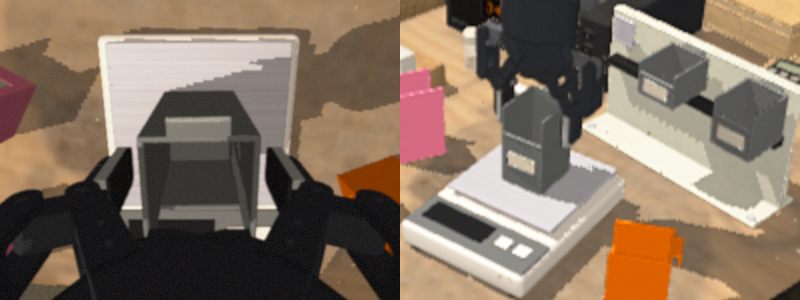

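The bin stands upright on the pan with the fingers clear on both sides. I raise the gripper straight up and check the centring.

Emit:
step_arm --pt "0 0 -5 0 0 0 76" --pt "0 0 -15 0 0 0 80" --pt "0 0 -28 0 0 0 80" --pt "0 0 -44 0 0 0 80" --pt "0 0 -62 0 0 0 80" --pt "0 0 -82 0 0 0 80" --pt "0 0 -102 0 0 0 80" --pt "0 0 -122 0 0 0 80" --pt "0 0 -140 0 0 0 80" --pt "0 0 -152 0 0 0 80" --pt "0 0 -158 0 0 0 80" --pt "0 0 -158 0 0 0 80"

```text
clock: 10.77
tool_pos: [0.4748, -0.0303, 0.2529]
tool_rot: [3.14, -0.003, 0.157]
ft_force: [-0.1, -0.4, -0.1]
opening: 0.935
gripper_force: 0.0
```

```bash
python3 - <<'E'
from h import *
d=np.load('pics/w5.npy',allow_pickle=True).item()
r=ray(d,[(220,176),(298,176)],.045); p=ray(d,[(165,125),(354,125)],.045); print(r,p,(r.mean(0)-p.mean(0)))
snap('scene','s6'); im,o=snap('wrist','w6')
a=cv2.imread('pics/w6.png');b=cv2.imread('pics/s6.png')[120:280,190:390]
print(o['tool_pos'],o['ft_force'],o['clock'])
cv2.imwrite('pics/c7.png',np.hstack([a[84:,60:460],cv2.resize(b,(400,320))[np.clip(np.arange(300),0,319)]]))
E
```

```text
[[ 0.49714344  0.00069015  0.045     ]
 [ 0.50588965 -0.05461831  0.045     ]] [[ 0.5265608   0.04198107  0.045     ]
 [ 0.5467618  -0.08550815  0.045     ]] [-0.03514475 -0.00520054  0.        ]
[ 0.47445473 -0.03018335  0.25146513] [ 0.58698652 -0.5333169   0.29272869] 10.8167
```

View pics/c7.png

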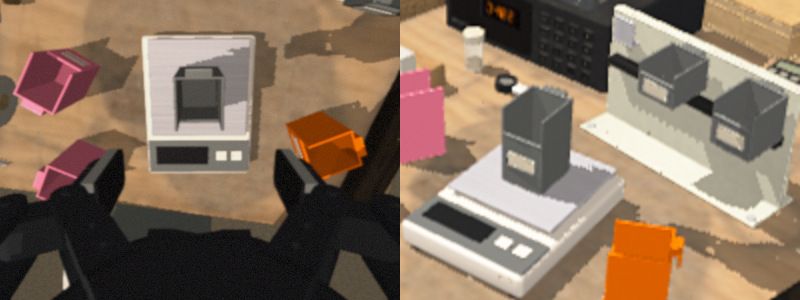

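The bin stands upright, with a back gap of about 35 mm against an ideal 37. The other two bins still hang and the arm is clear.

```bash
python3 -c "
from rig import env
print(env.sign_off())"
```

```text
the job is handed in; nothing more can be done
None
```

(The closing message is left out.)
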